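# Snap a food tub's lid shut by running a fingertip round its rim

### The arm

A 6-joint arm with a two-finger parallel gripper is mounted at the origin on a cart in front of the work surface, level with it; the furniture and walls round the work are solid. World frame = base frame: x ahead of the robot, y to its left, z up, the work surface at z = 0. Lengths are in m, angles in degrees, forces in N, time in s.
With the tool pointing down it reaches from about 0.35 to 0.875 m from the base axis. Payload 4.2 kg.
Tool frame: the origin (TCP) lies on the centre line of the jaws, within the pads' length; the fingertips stand tip_reach ahead of it and the grasp point (between the pads) is the TCP (tip_reach is the distance from the TCP to the fingertips, in m); z points along the fingers, y is the line along which they close (so a half turn about z gives the same grasp; the last joint's range is limited). The gripper opens to 87 mm and grips with 3 to 60 N. Pads are 19 mm wide; open, the fingers measure 117 mm over their backs; the gripper's body (75 mm by 190 mm) begins 51 mm behind the grasp point.
Start: joints at [84.603, 22.042, 0.453, 0, -68.411, -14.817], TCP at [0.216, 0.586, 0.242] pointing down, gripper open.
Joint ranges: [-179.83, 179.83], [-69.29, 118.12], [-61.27, 80.66], [-181.25, 117.63], [-171.15, -9.14], [-177.46, 177.46]. Speed limits (degrees/s): [159.86, 159.86, 180, 180, 180, 180].

### API

Orientations are given as a 3x3 rotation matrix whose columns are the frame's x, y, z axes.
In Python, from station import sense, capture, finish_job, tip_reach gives the robot as it stands.
- The arm moves only by the tool arm_command, never from a script. Its argument "deltas" is a list of rows, each a list of 7 numbers: the turn, a rotation vector about the tool's x, y, z in rad, then the shift along the tool's x, y, z in cm, then the closure, from -1 (fully open) to 1 (shut), so that 0 is half open. In form: [[rx, ry, rz, dx, dy, dz, hand], ...]. A call has 1 to 8 rows; each row is the pose to reach, as a shift and turn from the pose commanded when the call began, along the tool's axes at that moment; what a row does not reach only later rows make up. A row lasts 1/12 s, in which the tool goes at most 41.7 mm and 7.16 degrees, less where a joint would pass 70% of its speed; a pose out of reach is approached as far as the arm can. A call with a gripper value outside its range is refused whole. The fingers move at their own pace and stop on an object; the grip force is fixed at half the most. Time passes only in rows, so rows that repeat a pose let the fingers close. It gives the time, the measured TCP pose, the force, the opening and the grip force at its end, in the units of the state.
- sense(): the state, without advancing time (a new reading comes with each control period).
- capture(name): name is "side" or "top" or "wrist"; returns a dict with "pixels" (400x640x3 uint8, blue, green, red), "fovy" (degrees; the focal length in pixels is half the picture's height over the tangent of half this angle, whatever the lens; pixels are square), "cx", "cy" (the principal point, pixels), "rvec" (rotation vector, rad) and "tvec" (3), from world to camera coordinates, as OpenCV has them. Camera axes: x right, y down, z forward; pixel columns grow to the right and rows downward; lengths in m; the calibration is good to about 2 mm. A picture is of the moment at which its call begins. There is no depth.
- finish_job(): hands the job in; it is judged then, once.
The state is a dict: "time_s": time; "joints": joint angles; "joint_velocities": joint speeds; "effort": joint torques, N m; "tcp_pos": TCP position; "ee_rot": TCP orientation; "wrist_force": force on the tool from outside, world axes, zero at the start; "moment": the same for the moment, N m; "gripper_width": opening from 0.0 (shut) to 1.0 (fully open); "gripper_force": force on a finger pad.
Only numpy, scipy, OpenCV 4.12 (cv2) and the standard library are available. Lean on these libraries where they do the work, as an engineer would, in place of code of your own. Each camera call takes 0.05 s, during which the arm holds its last target. There are 200 camera calls.

### The job

The lid of the round food tub lies on loosely, with the ring of catches on its rim still standing up. Starting at the red catch by the pull tab, run the closed fingertips gently once clockwise (seen from above) round the rim, pressing the catches down one after another until all eight are fully home. Only press from above: do not lift, tip or push the tub about, and leave everything else where it stands.

Things in the scene. Friction and masses are not known exactly. Their poses are not given: they have to be found in the camera images.
- tub: round white plastic food tub, 128 mm across, loose, about 0.9 kg; on it a blue lid 138 mm across. Origin: centre of its underside; z up; its -x axis points to the red tab. The lid's flat rim is 17 mm wide (radii 52 to 69 mm), its top 58 mm above the underside; the lid's middle is sunk 8 mm. Wall cabinets hang 0.53 m above the worktop beyond x = 0.56: stay low
- rim_centre (a point): centre of the lid, at the height of the rim's flat top (58 mm above the tub's underside). Axes as the tub's. The lid rests on a springy gasket: pressed, it yields about 1 mm per 4 N, at most 4 mm, and springs back
- tab (a point): point on the rim's flat top, 60 mm from the rim centre, under the middle of the red catch (the start of the round); the red pull tab (20x24x4 mm) sticks out of the lid's edge beside it, its middle 76 mm from the lid's centre
- snap_0 (a joint): red catch, beside the red pull tab: arc 6 mm wide and 45 mm long on the rim, 60 mm from the lid's centre, ends sloped so that a fingertip glides on from its neighbour. Value 0 m: up, its crown 4.3 mm proud of the rim; 0.004 m: fully home, 0.3 mm proud. Moves down with about 1 N and stays where it is left
- snap_1 (a joint): yellow catch number 1, 45 degrees clockwise (seen from above) from the red one: arc 6 mm wide and 45 mm long on the rim, 60 mm from the lid's centre, ends sloped so that a fingertip glides on from its neighbour. Value 0 m: up, its crown 4.3 mm proud of the rim; 0.004 m: fully home, 0.3 mm proud. Moves down with about 1 N and stays where it is left
- snap_2 (a joint): yellow catch number 2, 90 degrees clockwise (seen from above) from the red one: arc 6 mm wide and 45 mm long on the rim, 60 mm from the lid's centre, ends sloped so that a fingertip glides on from its neighbour. Value 0 m: up, its crown 4.3 mm proud of the rim; 0.004 m: fully home, 0.3 mm proud. Moves down with about 1 N and stays where it is left
- snap_3 (a joint): yellow catch number 3, 135 degrees clockwise (seen from above) from the red one: arc 6 mm wide and 45 mm long on the rim, 60 mm from the lid's centre, ends sloped so that a fingertip glides on from its neighbour. Value 0 m: up, its crown 4.3 mm proud of the rim; 0.004 m: fully home, 0.3 mm proud. Moves down with about 1 N and stays where it is left
- snap_4 (a joint): yellow catch number 4, 180 degrees clockwise (seen from above) from the red one: arc 6 mm wide and 45 mm long on the rim, 60 mm from the lid's centre, ends sloped so that a fingertip glides on from its neighbour. Value 0 m: up, its crown 4.3 mm proud of the rim; 0.004 m: fully home, 0.3 mm proud. Moves down with about 1 N and stays where it is left
- snap_5 (a joint): yellow catch number 5, 225 degrees clockwise (seen from above) from the red one: arc 6 mm wide and 45 mm long on the rim, 60 mm from the lid's centre, ends sloped so that a fingertip glides on from its neighbour. Value 0 m: up, its crown 4.3 mm proud of the rim; 0.004 m: fully home, 0.3 mm proud. Moves down with about 1 N and stays where it is left
- snap_6 (a joint): yellow catch number 6, 270 degrees clockwise (seen from above) from the red one: arc 6 mm wide and 45 mm long on the rim, 60 mm from the lid's centre, ends sloped so that a fingertip glides on from its neighbour. Value 0 m: up, its crown 4.3 mm proud of the rim; 0.004 m: fully home, 0.3 mm proud. Moves down with about 1 N and stays where it is left
- snap_7 (a joint): yellow catch number 7, 315 degrees clockwise (seen from above) from the red one: arc 6 mm wide and 45 mm long on the rim, 60 mm from the lid's centre, ends sloped so that a fingertip glides on from its neighbour. Value 0 m: up, its crown 4.3 mm proud of the rim; 0.004 m: fully home, 0.3 mm proud. Moves down with about 1 N and stays where it is left
- mug_1: white mug with dark dots and a handle, 82x114x91 mm; a bystander, loose; origin at the centre of its underside
- spice_jar_1: spice jar with dark cap, 41x41x105 mm; a bystander, loose; origin at the centre of its underside
- tin_2: green food tin, 75x75x58 mm; a bystander, loose; origin at the centre of its underside
- lemon_1: yellow lemon, 83x58x58 mm; a bystander, loose; origin at the centre of its underside
- garlic_1: pale pink garlic bulb, 53x54x53 mm; a bystander, loose; origin at the centre of its underside
- teaspoon_1: steel teaspoon lying flat, 130x26x11 mm; a bystander, loose; origin at the centre of its underside

How it is judged:
By the outcome, as a careful person would: the job done as asked, in the order asked, and still so for the second after the job is handed in, with the robot touching nothing.
It also fails if it takes over 61 s, if anything falls off the work surface, if the arm or the gripper's body presses on something with over 40 N, if the wrist force passes 120 N, or if a joint passes its speed limit or range.

## Working session

There is one attempt and no reset: what is moved stays moved. The work goes in short steps, Python scripts to look and compute and a tool call to move; the robot and the scene stay as the last step left them, time stands still between calls to the robot, and variables do not carry over. Pictures are saved under pics/ and viewed, at most 10 in all, crops included, and the job is handed in when it is done.

Besides the shell and the picture viewer there is one more tool, called after "Emit:" by a JSON object that holds its "op" and its "data", one argument or row to a line. arm_command: Moves the arm, as the interface text tells. Its arguments: {"type":"object","properties":{"deltas":{"type":"array"}},"required":["deltas"]}

```bash
mkdir -p pics; python3 - <<'E'
from station import *
import cv2
s=sense();print(tip_reach,s)
for n in("side","top"):
    c=capture(n);cv2.imwrite(f"pics/{n}0.png",c["pixels"]);print(n,{k:v for k,v in c.items() if k!="pixels"})
E
```

```text
0.019 {'time_s': 0.0, 'joints': array([ 8.46003694e+01,  2.20903187e+01,  3.81226690e-01, -2.95336527e-02,
       -6.84099647e+01, -1.48167882e+01]), 'joint_velocities': array([ 0.01061597,  0.0101753 , -0.05081608, -0.02520043, -0.13243406,
       -0.0149681 ]), 'effort': array([ 1.71238271e-04, -3.90663493e+01,  1.87403315e+01,  4.21980724e+00,
        1.09418490e-02, -1.79092840e-04]), 'tcp_pos': array([0.21576267, 0.58599285, 0.24047268]), 'ee_rot': array([[ 9.38328325e-01, -3.45744851e-01, -6.72701081e-04],
       [-3.45745499e-01, -9.38326146e-01, -2.02356118e-03],
       [ 6.84228463e-05,  2.13134814e-03, -9.99997726e-01]]), 'wrist_force': array([ 1.08213349,  0.95548243, -0.19699268]), 'moment': array([-0.01965878,  0.03727475,  0.00183543]), 'gripper_force': 0.0, 'gripper_width': 0.9998984218188524}
side {'fovy': 48.23250389602627, 'cx': 316.5972213935184, 'cy': 191.91739487398348, 'rvec': array([ 2.22144602, -0.14578203,  0.08686302]), 'tvec': array([-0.47871608,  0.10791993,  1.0184189 ])}
top {'fovy': 45.348318543926034, 'cx': 320.2517383838699, 'cy': 194.27074314739343, 'rvec': array([ 2.21030001, -2.16597345,  0.07958576]), 'tvec': array([-3.60650242e-04,  5.21229283e-01,  1.28314125e+00])}
```

View pics/top0.png

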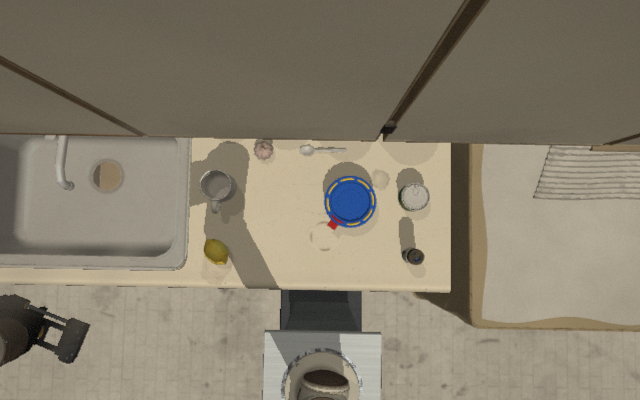

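View pics/side0.png

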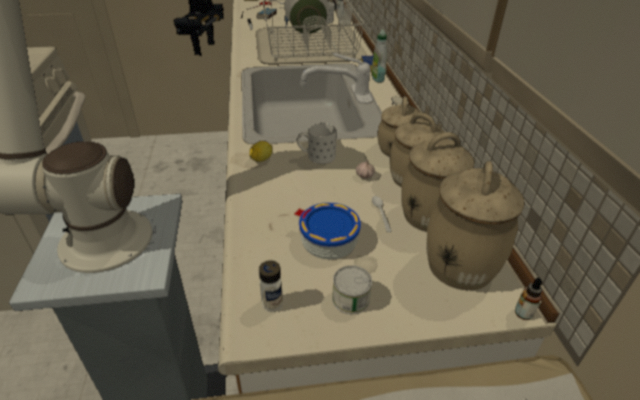

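The top view shows the tub at about (350,201) with its red tab at (333,224). In the side view the tub is at (331,226) and the tab at (301,212). The area around the tub is clear, and the arm starts off to the left.

```bash
cat > h.py <<'E'
import numpy as np, cv2
from station import *
def K(c):
    h=c["pixels"].shape[0]; f=h/2/np.tan(np.radians(c["fovy"])/2)
    return np.array([[f,0,c["cx"]],[0,f,c["cy"]],[0,0,1]])
def plane(c,uv,z):
    R=cv2.Rodrigues(c["rvec"])[0]; o=-R.T@c["tvec"]
    d=np.c_[np.atleast_2d(uv),np.ones(len(np.atleast_2d(uv)))]@np.linalg.inv(K(c)).T@R
    return (o+d*((z-o[2])/d[:,2])[:,None])[:,:2]
def circ(p):
    A=np.c_[2*p,np.ones(len(p))]; s=np.linalg.lstsq(A,(p**2).sum(1),rcond=None)[0]
    return s[:2],np.sqrt(s[2]+s[:2]@s[:2])
def mask(c,col):
    h=cv2.cvtColor(c["pixels"],cv2.COLOR_BGR2HSV);H,S,V=cv2.split(h)
    m={"blue":(H>100)&(H<130)&(S>130),"red":((H<8)|(H>172))&(S>150)&(V>60),"yellow":(H>12)&(H<35)&(S>60)}[col]
    return m.astype(np.uint8)
def big(m,r=None):
    n,l,st,ce=cv2.connectedComponentsWithStats(m); i=1+np.argmax(st[1:,4]); return l==i,ce[i],st[i]
E
python3 - <<'E'
from h import *
for n in("top","side"):
    c=capture(n)
    b,ce,st=big(mask(c,"blue")); print(n,"blue",ce,st)
    ys,xs=np.nonzero(b); hull=cv2.convexHull(np.c_[xs,ys].astype(np.int32))[:,0].astype(float)
    cs,_=cv2.findContours(b.astype(np.uint8),cv2.RETR_EXTERNAL,cv2.CHAIN_APPROX_NONE)
    p=plane(c,hull,.058);o,r=circ(p);res=np.linalg.norm(p-o,axis=1)-r
    print("circle",o,r,res.std(),abs(res).max(), "centroid",plane(c,ce,.058))
    rm=mask(c,"red"); y0,x0=int(ce[1]),int(ce[0]);z=np.zeros_like(rm);z[y0-50:y0+50,x0-50:x0+50]=1
    r_,rc,rs=big(rm*z);q=plane(c,rc,.056)[0];print("red",rc,rs,q,np.linalg.norm(q-o),np.degrees(np.arctan2(*(q-o)[::-1])))
    x,y,w,hh=st[:4]
    cv2.imwrite(f"pics/{n}1.png",cv2.resize(c["pixels"][y-20:y+hh+20,x-25:x+w+25],None,fx=6,fy=6,interpolation=cv2.INTER_NEAREST)[:600,:800])
    print(x-25,y-20)
E
```

```text
top blue [349.55978584 201.17549078] [ 325  176   51   51 1681]
circle [ 0.50199935 -0.06750008] 0.06688210379030234 0.0002453268553850918 0.0006116128073929417 centroid [[ 0.50172792 -0.06716584]]
red [332.1372549  224.39215686] [328 220  10   9  51] [ 0.43984047 -0.02249274] 0.07674233574822616 144.09285844495162
300 156
side blue [329.10679612 224.47443366] [ 300  204   60   42 1545]
circle [ 0.50058607 -0.07418207] 0.06776192175012345 0.0011136332369567846 0.002104518275287584 centroid [[ 0.49970166 -0.07714968]]
red [298.71875 212.     ] [295 209   8   7  32] [ 0.43826471 -0.02433066] 0.07980673908847544 141.3433799735643
275 184
```

Emit:
{"op": "arm_command", "data": {
  "deltas": [
    [0, 0, -0.1, 2.7, 3.1, 0, 1],
    [0, 0, -0.2, 5.4, 6.2, 0, 1],
    [0, 0, -0.3, 8.1, 9.3, 0, 1],
    [0, 0, -0.353, 10.8, 12.4, 0, 1],
    [0, 0, -0.353, 13.5, 15.5, 0, 1],
    [0, 0, -0.353, 16.2, 18.6, 0, 1],
    [0, 0, -0.353, 18.9, 21.7, 0, 1],
    [0, 0, -0.353, 21.6, 24.8, 0, 1]
  ]
}}

```text
time_s: 0.87
tcp_pos: [0.333, 0.2771, 0.2416]
ee_rot: [[1.0, 0.001, 0.0], [0.001, -1.0, 0.0], [0.0, -0.0, -1.0]]
wrist_force: [0.5, 0.1, 0.2]
gripper_width: 0.479
gripper_force: 0.0
```

```bash
python3 -c "
from h import *
s=sense();print(s['tcp_pos'],s['ee_rot'].round(4),s['joints'].round(1),s['time_s'],s['wrist_force'])"
```

```text
[0.33303269 0.27707788 0.24162073] [[ 1.e+00  9.e-04  2.e-04]
 [ 9.e-04 -1.e+00  2.e-04]
 [ 2.e-04 -2.e-04 -1.e+00]] [ 61.4   2.9 -24.7   0.  -62.3  28.6] 0.8667 [0.47585899 0.11311414 0.221608  ]
```

Emit:
{"op": "arm_command", "data": {
  "deltas": [
    [0, 0, 0, 1.4, 3.8, 0, 1],
    [0, 0, 0, 2.8, 7.6, 0, 1],
    [0, 0, 0, 4.2, 11.4, 0, 1],
    [0, 0, 0, 5.7, 15.3, 0, 1],
    [0, 0, 0, 7.2, 19.1, 0, 1],
    [0, 0, 0, 8.6, 22.9, 0, 1],
    [0, 0, 0, 10.2, 26.9, 0, 1],
    [0, 0, 0, 11.7, 30.7, 0, 1]
  ]
}}

```text
time_s: 1.53
tcp_pos: [0.4499, -0.0294, 0.2418]
ee_rot: [[1.0, 0.0, 0.001], [0.0, -1.0, 0.0], [0.001, -0.0, -1.0]]
wrist_force: [1.7, 0.7, 0.7]
gripper_width: 0.009
gripper_force: 0.0
```

Emit:
{"op": "arm_command", "data": {
  "deltas": [
    [0, 0, 0, 0, 0, 0, 1],
    [0, 0, 0, 0, 0, 0, 1],
    [0, 0, 0, 0, 0, 0, 1]
  ]
}}

```text
time_s: 1.78
tcp_pos: [0.4495, -0.0275, 0.2413]
ee_rot: [[1.0, -0.001, -0.001], [-0.001, -1.0, 0.0], [-0.001, -0.0, -1.0]]
wrist_force: [-1.0, 0.6, -0.0]
gripper_width: 0.003
gripper_force: 0.0
```

```bash
python3 -c "
from h import *
s=sense();print(s['tcp_pos'],s['ee_rot'].round(4),s['joints'].round(1),s['time_s'],s['wrist_force'],s['gripper_width'])
c=capture('wrist');cv2.imwrite('pics/w0.png',c['pixels']);print(c['fovy'])
print(cv2.projectPoints(np.array([[.502,-.0675,.058]]),c['rvec'],c['tvec'],K(c),None)[0])"
```

```text
[ 0.44946139 -0.02748195  0.24128647] [[ 1.e+00 -9.e-04 -6.e-04]
 [-9.e-04 -1.e+00  1.e-04]
 [-6.e-04 -1.e-04 -1.e+00]] [ 17.3   4.8 -22.7  -0.  -62.5  72.7] 1.7833 [-0.99149416  0.57755566 -0.04166792] 0.0033891935356248223
64.92146043445673
[[[357.77207394 135.11308621]]]
```

View pics/w0.png

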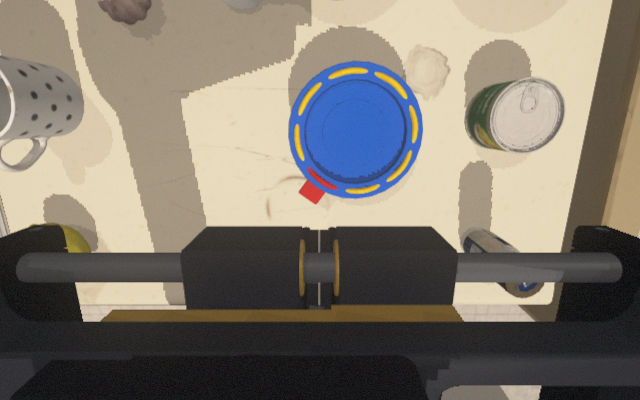

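The wrist view shows the lid centred near (356,129), the red catch at (322,179), the red tab at (312,190), and all eight catches clearly visible.

```bash
python3 - <<'E'
from h import *
c=capture("wrist")
b,ce,st=big(mask(c,"blue"));ys,xs=np.nonzero(b);hull=cv2.convexHull(np.c_[xs,ys].astype(np.int32))[:,0].astype(float)
p=plane(c,hull,.058);o,r=circ(p);print("lid",o,r,abs(np.linalg.norm(p-o,axis=1)-r).max())
roi=np.zeros_like(b,np.uint8);cv2.circle(roi,(356,129),64,1,-1)
P=[]
for col in("yellow","red"):
    n,l,s,cc=cv2.connectedComponentsWithStats(mask(c,col)*roi)
    for i in range(1,n):
        if s[i,4]<40: continue
        q=plane(c,cc[i],.060)[0];d=q-o;print(col,s[i,4],cc[i].round(1),q.round(4),np.linalg.norm(d).round(4),np.degrees(np.arctan2(d[1],d[0])).round(1))
    if col=="yellow":
        ys,xs=np.nonzero(mask(c,col)*roi);o2,r2=circ(plane(c,np.c_[xs,ys].astype(float),.061));print("catch ring",o2,r2)
E
```

```text
lid [ 0.50421751 -0.06473396] 0.06754761615746833 0.0003138795109232373
yellow 219 [348.2  71.9] [ 0.562  -0.0553] 0.0585 9.3
yellow 236 [392.9  83.2] [ 0.5518 -0.099 ] 0.0586 -35.8
yellow 207 [308.8  97.3] [ 0.5386 -0.0172] 0.0587 54.2
yellow 191 [414.4 123.4] [ 0.5138 -0.1228] 0.0589 -80.6
yellow 185 [298.8 142.4] [ 0.4949 -0.0066] 0.0589 99.1
yellow 183 [401.3 166.9] [ 0.4699 -0.1126] 0.0589 -125.6
yellow 147 [363.5 189.3] [ 0.446  -0.0743] 0.059 -170.7
catch ring [ 0.50412088 -0.06467899] 0.05947161375062215
red 136 [321.8 179.5] [ 0.4565 -0.0302] 0.0589 144.1
```

Emit:
{"op": "arm_command", "data": {
  "deltas": [
    [0, 0, 0.09, 0.1, 0.03, 2, 1],
    [0, 0, 0.18, 0.2, 0.06, 4.5, 1],
    [0, 0, 0.27, 0.3, 0.09, 7, 1],
    [0, 0, 0.36, 0.4, 0.12, 9.5, 1],
    [0, 0, 0.45, 0.5, 0.15, 12, 1],
    [0, 0, 0.54, 0.52, 0.17, 13.5, 1],
    [0, 0, 0.628, 0.52, 0.17, 14.4, 1],
    [0, 0, 0.628, 0.52, 0.17, 14.7, 1]
  ]
}}

```text
time_s: 2.55
tcp_pos: [0.4538, -0.0276, 0.0931]
ee_rot: [[0.81, -0.586, -0.003], [-0.586, -0.81, -0.001], [-0.002, 0.003, -1.0]]
wrist_force: [-0.4, -0.1, -0.2]
gripper_width: 0.004
gripper_force: 0.0
```

Emit:
{"op": "arm_command", "data": {
  "deltas": [
    [0, 0, 0, 0, 0, 0, 1],
    [0, 0, 0, 0, 0, 0, 1],
    [0, 0, 0, 0, 0, 0, 1],
    [0, 0, 0, 0, 0, 0, 1]
  ]
}}

```text
time_s: 2.88
tcp_pos: [0.4556, -0.0285, 0.0955]
ee_rot: [[0.81, -0.586, 0.002], [-0.586, -0.81, 0.001], [0.001, -0.002, -1.0]]
wrist_force: [0.1, 0.1, -0.7]
gripper_width: 0.006
gripper_force: 0.0
```

```bash
python3 - <<'E'
from h import *
s=sense();print(s['tcp_pos'],s['ee_rot'].round(4),s['joints'].round(1),s['time_s'],s['wrist_force'])
c=capture('wrist');cv2.imwrite('pics/w1.png',c['pixels'])
b,ce,st=big(mask(c,"blue"));ys,xs=np.nonzero(b);print(st)
c=capture('side');cv2.imwrite('pics/s1.png',cv2.resize(c['pixels'][150:270,230:390],None,fx=4,fy=4))
E
```

```text
[ 0.45555231 -0.02853966  0.09546959] [[ 8.102e-01 -5.861e-01  2.100e-03]
 [-5.861e-01 -8.102e-01  5.000e-04]
 [ 1.400e-03 -1.600e-03 -1.000e+00]] [ 16.9  15.8 -33.8   0.  -40.3  37.2] 2.8833 [ 0.11906525  0.13085675 -0.74687203]
[  202     0   241   230 39044]
```

View pics/s1.png

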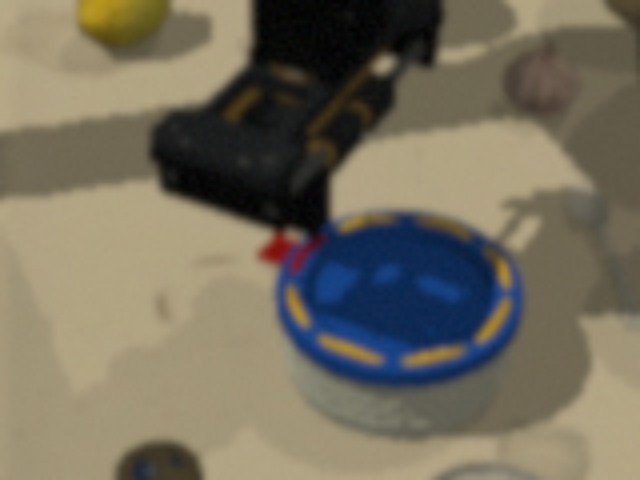

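View pics/w1.png

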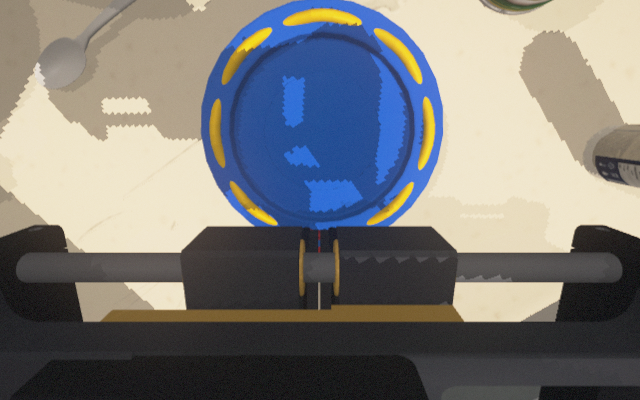

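The side view shows the gripper just above the red catch, with the other seven catches in the clear. In the wrist view the lid is at about (322,115) and lines up symmetrically with the fingers. I'll check where the fingertips project in both pictures.

```bash
python3 - <<'E'
from h import *
s=sense();T=s['tcp_pos'];R=s['ee_rot']
for n in('wrist','side'):
    c=capture(n)
    pts=np.array([T+R@np.array(v) for v in[(x,y,z) for z in(.019,-.051) for x in(-.0095,.0095) for y in(-.015,.015)]])
    print(n,cv2.projectPoints(pts,c['rvec'],c['tvec'],K(c),None)[0][:,0].round(0).tolist(), (-cv2.Rodrigues(c['rvec'])[0].T@c['tvec']).round(3))
    if n=='wrist':
        b,_,_=big(mask(c,'blue'));ys,xs=np.nonzero(b);h=cv2.convexHull(np.c_[xs,ys].astype(np.int32))[:,0].astype(float)
        h=h[(h[:,1]>3)&(h[:,1]<215)];o,r=circ(plane(c,h,.058));print(o,r)
        for a in (9.3,-35.8,-80.6,54.2,99.1):
            pass
        roi=mask(c,'yellow');roi[232:]=0
        n_,l,st,cc=cv2.connectedComponentsWithStats(roi)
        for i in range(1,n_):
            if st[i,4]>100 and abs(cc[i][0]-322)<125:
                q=plane(c,cc[i],.0615)[0];d=q-o;print(st[i,4],q.round(4),np.linalg.norm(d).round(4),np.degrees(np.arctan2(d[1],d[0])).round(1))
E
```

```text
wrist [[292.0, 263.0], [346.0, 263.0], [291.0, 231.0], [346.0, 231.0], [276.0, 352.0], [362.0, 352.0], [274.0, 304.0], [364.0, 304.0]] [ 0.511 -0.069  0.239]
[ 0.50401416 -0.06538192] 0.06758051048814823
901 [ 0.551  -0.0993] 0.058 -35.9
787 [ 0.5615 -0.0566] 0.0581 8.7
752 [ 0.5138 -0.1225] 0.058 -80.3
682 [ 0.4706 -0.1127] 0.0579 -125.3
645 [ 0.5387 -0.0186] 0.0582 53.4
533 [ 0.4951 -0.0079] 0.0581 98.8
513 [ 0.4467 -0.0748] 0.0581 -170.7
side [[306.0, 201.0], [299.0, 208.0], [313.0, 203.0], [307.0, 211.0], [306.0, 176.0], [299.0, 183.0], [313.0, 178.0], [307.0, 185.0]] [ 0.366 -0.8    0.71 ]
```

```bash
python3 - <<'E'
from h import *
c=capture('side')
print(plane(c,np.array([[437,272],[470,285],[515,280],[405,215],[272,308],[366,175]],float),0).round(3))
print(plane(c,np.array([[428,235]],float),0.08).round(3))
E
```

```text
[[ 0.715 -0.191]
 [ 0.771 -0.234]
 [ 0.87  -0.233]
 [ 0.702 -0.002]
 [ 0.362 -0.241]
 [ 0.645  0.177]]
[[ 0.693 -0.159]]
```

Emit:
{"op": "arm_command", "data": {
  "deltas": [
    [0, 0, 0, 0, 0, 0.4, 1],
    [0, 0, 0, 0, 0, 0.8, 1],
    [0, 0, 0, 0, 0, 1.1, 1],
    [0, 0, 0, 0, 0, 1.3, 1],
    [0, 0, 0, 0, 0, 1.45, 1],
    [0, 0, 0, 0, 0, 1.55, 1],
    [0, 0, 0, 0, 0, 1.65, 1],
    [0, 0, 0, 0, 0, 1.65, 1]
  ]
}}

```text
time_s: 3.8
tcp_pos: [0.4548, -0.029, 0.0779]
ee_rot: [[0.809, -0.587, -0.0], [-0.587, -0.809, -0.0], [-0.0, 0.0, -1.0]]
wrist_force: [-0.8, 0.6, 0.5]
gripper_width: 0.007
gripper_force: 0.3
```

Emit:
{"op": "arm_command", "data": {
  "deltas": [
    [0, 0, 0, 0, 0, 0, 1],
    [0, 0, 0, 0, 0, 0, 1],
    [0, 0, 0, 0, 0, 0, 1]
  ]
}}

```text
time_s: 4.05
tcp_pos: [0.4552, -0.0289, 0.0782]
ee_rot: [[0.809, -0.587, 0.001], [-0.587, -0.809, 0.0], [0.0, -0.001, -1.0]]
wrist_force: [-0.0, 0.7, 0.4]
gripper_width: 0.007
gripper_force: 0.0
```

Emit:
{"op": "arm_command", "data": {
  "deltas": [
    [0, 0, 0, 0, 0, 0.05, 1],
    [0, 0, 0, 0, 0, 0.1, 1],
    [0, 0, 0, 0, 0, 0.15, 1],
    [0, 0, 0, 0, 0, 0.15, 1],
    [0, 0, 0, 0, 0, 0.15, 1]
  ]
}}

```text
time_s: 4.47
tcp_pos: [0.4552, -0.0289, 0.0767]
ee_rot: [[0.809, -0.587, 0.001], [-0.587, -0.809, 0.0], [0.0, -0.0, -1.0]]
wrist_force: [0.2, 0.6, 1.4]
gripper_width: 0.006
gripper_force: 0.8
```

```bash
python3 -c "
from h import *
s=sense();print(s['tcp_pos'],s['wrist_force'],s['moment'])"
```

```text
[ 0.45520193 -0.02890825  0.07670776] [0.22834416 0.59332031 1.38474163] [ 0.07512753 -0.02721385  0.00372802]
```

Emit:
{"op": "arm_command", "data": {
  "deltas": [
    [0, 0, 0, 0, 0, 0.03, 1],
    [0, 0, 0, 0, 0, 0.06, 1],
    [0, 0, 0, 0, 0, 0.08, 1],
    [0, 0, 0, 0, 0, 0.08, 1],
    [0, 0, 0, 0, 0, 0.08, 1]
  ]
}}

```text
time_s: 4.88
tcp_pos: [0.4552, -0.0289, 0.076]
ee_rot: [[0.809, -0.587, 0.001], [-0.587, -0.809, 0.0], [0.0, -0.0, -1.0]]
wrist_force: [0.2, 1.3, 3.8]
gripper_width: 0.002
gripper_force: 2.1
```

```bash
python3 - <<'E'
import numpy as np
p=lambda a:np.array([6*(1-np.cos(np.radians(a))),-6*np.sin(np.radians(a))]).round(2)
for a in range(0,360,32):
    print(a,[(p(a+4*k)-p(a)).round(2).tolist() for k in range(1,9)])
E
```

```text
0 [[0.01, -0.42], [0.06, -0.84], [0.13, -1.25], [0.23, -1.65], [0.36, -2.05], [0.52, -2.44], [0.7, -2.82], [0.91, -3.18]]
32 [[0.24, -0.35], [0.49, -0.68], [0.77, -0.99], [1.08, -1.28], [1.4, -1.55], [1.73, -1.79], [2.09, -2.02], [2.46, -2.21]]
64 [[0.38, -0.17], [0.78, -0.32], [1.18, -0.43], [1.59, -0.52], [2.0, -0.58], [2.42, -0.61], [2.84, -0.61], [3.26, -0.58]]
96 [[0.41, 0.06], [0.82, 0.15], [1.22, 0.26], [1.62, 0.41], [2.0, 0.58], [2.37, 0.77], [2.73, 1.0], [3.06, 1.24]]
128 [[0.32, 0.27], [0.63, 0.56], [0.91, 0.87], [1.16, 1.2], [1.4, 1.55], [1.61, 1.91], [1.79, 2.29], [1.95, 2.68]]
160 [[0.13, 0.4], [0.23, 0.8], [0.3, 1.21], [0.35, 1.63], [0.36, 2.05], [0.35, 2.47], [0.3, 2.89], [0.23, 3.3]]
192 [[-0.1, 0.4], [-0.23, 0.8], [-0.39, 1.19], [-0.57, 1.57], [-0.78, 1.93], [-1.02, 2.28], [-1.27, 2.61], [-1.55, 2.92]]
224 [[-0.31, 0.29], [-0.63, 0.56], [-0.96, 0.8], [-1.32, 1.03], [-1.69, 1.22], [-2.07, 1.39], [-2.47, 1.54], [-2.87, 1.65]]
256 [[-0.41, 0.09], [-0.82, 0.15], [-1.24, 0.18], [-1.66, 0.18], [-2.08, 0.15], [-2.49, 0.09], [-2.9, 0.0], [-3.3, -0.11]]
288 [[-0.4, -0.15], [-0.78, -0.32], [-1.15, -0.51], [-1.51, -0.74], [-1.84, -0.98], [-2.16, -1.25], [-2.47, -1.54], [-2.75, -1.85]]
320 [[-0.25, -0.33], [-0.49, -0.68], [-0.7, -1.04], [-0.88, -1.42], [-1.04, -1.81], [-1.17, -2.21], [-1.27, -2.61], [-1.34, -3.02]]
352 [[-0.05, -0.42], [-0.06, -0.84], [-0.05, -1.26], [0.0, -1.68], [0.07, -2.09], [0.17, -2.49], [0.3, -2.89], [0.46, -3.28]]
```

Emit:
{"op": "arm_command", "data": {
  "deltas": [
    [0, 0, 0, 0.01, -0.42, 0, 1],
    [0, 0, 0, 0.06, -0.84, 0, 1],
    [0, 0, 0, 0.13, -1.25, 0, 1],
    [0, 0, 0, 0.23, -1.65, 0, 1],
    [0, 0, 0, 0.36, -2.05, 0, 1],
    [0, 0, 0, 0.52, -2.44, 0, 1],
    [0, 0, 0, 0.7, -2.82, 0, 1],
    [0, 0, 0, 0.91, -3.18, 0, 1]
  ]
}}

```text
time_s: 5.55
tcp_pos: [0.479, -0.0092, 0.0753]
ee_rot: [[0.809, -0.588, -0.006], [-0.588, -0.809, -0.002], [-0.004, 0.005, -1.0]]
wrist_force: [-4.8, -3.0, 6.7]
gripper_width: 0.006
gripper_force: 3.5
```

```bash
python3 - <<'E'
from h import *
print(sense()['tcp_pos'],sense()['wrist_force'])
c=capture('top')
b,ce,st=big(mask(c,"blue"));print(ce,st)
c=capture('side');cv2.imwrite('pics/s2.png',cv2.resize(c['pixels'][180:270,260:380],None,fx=5,fy=5,interpolation=cv2.INTER_CUBIC))
E
```

```text
[ 0.4789611  -0.00916689  0.07526907] [-4.79858341 -2.95610606  6.74772953]
[360.69828927 195.85381026] [342 176  34  43 643]
```

View pics/s2.png

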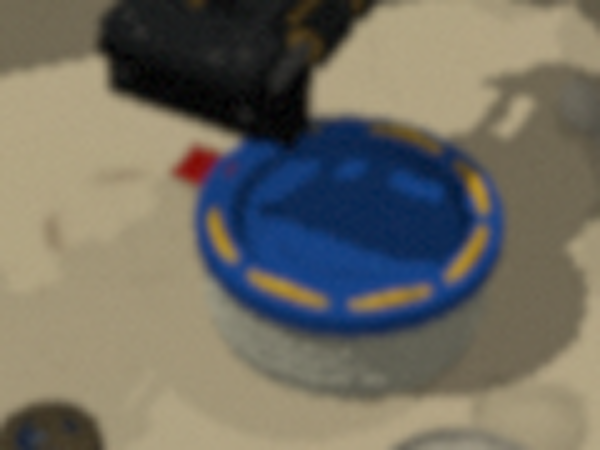

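The red catch is flush and the lid's extents in the top view have not changed. Drag is a little high, so I'm easing off by 0.5 mm.

Emit:
{"op": "arm_command", "data": {
  "deltas": [
    [0, 0, 0, 0.12, -0.18, -0.05, 1],
    [0, 0, 0, 0.24, -0.35, -0.05, 1],
    [0, 0, 0, 0.49, -0.68, -0.05, 1],
    [0, 0, 0, 0.77, -0.99, -0.05, 1],
    [0, 0, 0, 1.08, -1.28, -0.05, 1],
    [0, 0, 0, 1.4, -1.55, -0.05, 1],
    [0, 0, 0, 1.73, -1.79, -0.05, 1],
    [0, 0, 0, 2.09, -2.02, -0.05, 1]
  ]
}}

```text
time_s: 6.32
tcp_pos: [0.5103, -0.0043, 0.0762]
ee_rot: [[0.809, -0.587, 0.0], [-0.587, -0.809, 0.0], [-0.0, -0.0, -1.0]]
wrist_force: [-2.3, 0.1, 3.8]
gripper_width: 0.002
gripper_force: 1.8
```

```bash
python3 - <<'E'
from h import *
print(sense()['tcp_pos'],sense()['wrist_force'])
c=capture('top')
b,ce,st=big(mask(c,"blue"));print(ce,st)
c=capture('wrist');b,ce,st=big(mask(c,"blue"));print(ce,st)
E
```

```text
[ 0.51032209 -0.00434865  0.07617093] [-2.33409013  0.11984544  3.79478315]
[362.3246493  196.28456914] [350 176  26  50 499]
[425.60590842 159.71069424] [  292    56   258   197 33850]
```

Emit:
{"op": "arm_command", "data": {
  "deltas": [
    [0, 0, 0, 0.37, -0.19, 0, 1],
    [0, 0, 0, 0.75, -0.36, 0, 1],
    [0, 0, 0, 1.15, -0.51, 0, 1],
    [0, 0, 0, 1.55, -0.62, 0, 1],
    [0, 0, 0, 1.96, -0.71, 0, 1],
    [0, 0, 0, 2.37, -0.77, 0, 1],
    [0, 0, 0, 2.79, -0.8, 0, 1],
    [0, 0, 0, 3.21, -0.8, 0, 1]
  ]
}}

```text
time_s: 7.08
tcp_pos: [0.5411, -0.017, 0.0763]
ee_rot: [[0.809, -0.587, 0.001], [-0.587, -0.809, 0.0], [0.0, -0.001, -1.0]]
wrist_force: [-1.7, 1.8, 2.6]
gripper_width: 0.007
gripper_force: 1.5
```

Emit:
{"op": "arm_command", "data": {
  "deltas": [
    [0, 0, 0, 0.42, 0.03, 0, 1],
    [0, 0, 0, 0.83, 0.09, 0, 1],
    [0, 0, 0, 1.24, 0.18, 0, 1],
    [0, 0, 0, 1.64, 0.29, 0, 1],
    [0, 0, 0, 2.04, 0.44, 0, 1],
    [0, 0, 0, 2.42, 0.61, 0, 1]
  ]
}}

```text
time_s: 7.58
tcp_pos: [0.5569, -0.0363, 0.0763]
ee_rot: [[0.809, -0.587, 0.001], [-0.587, -0.809, 0.0], [0.0, -0.001, -1.0]]
wrist_force: [-2.2, 2.2, 3.4]
gripper_width: 0.004
gripper_force: 1.6
```

```bash
python3 - <<'E'
from h import *
print(sense()['tcp_pos'],sense()['wrist_force'])
c=capture('top')
b,ce,st=big(mask(c,"blue"));print(ce,st)
c=capture('wrist');b,ce,st=big(mask(c,"blue"));print(ce,st)
E
```

```text
[ 0.55694267 -0.03625011  0.07632729] [-2.165994    2.20340154  3.42165695]
[344.29411765 209.43550052] [325 190  51  37 969]
[427.3407034  211.53511284] [ 312  170  218   83 8729]
```

Emit:
{"op": "arm_command", "data": {
  "deltas": [
    [0, 0, 0, 0.37, 0.19, 0, 1],
    [0, 0, 0, 0.73, 0.42, 0, 1],
    [0, 0, 0, 1.06, 0.66, 0, 1],
    [0, 0, 0, 1.38, 0.93, 0, 1],
    [0, 0, 0, 1.69, 1.22, 0, 1],
    [0, 0, 0, 1.97, 1.53, 0, 1],
    [0, 0, 0, 2.22, 1.86, 0, 1],
    [0, 0, 0, 2.46, 2.21, 0, 1]
  ]
}}

```text
time_s: 8.35
tcp_pos: [0.5637, -0.0688, 0.0764]
ee_rot: [[0.809, -0.587, 0.001], [-0.587, -0.809, 0.0], [0.001, -0.0, -1.0]]
wrist_force: [0.6, 2.1, 2.6]
gripper_width: 0.007
gripper_force: 1.5
```

Emit:
{"op": "arm_command", "data": {
  "deltas": [
    [0, 0, 0, 0.21, 0.36, 0, 1],
    [0, 0, 0, 0.39, 0.74, 0, 1],
    [0, 0, 0, 0.55, 1.13, 0, 1],
    [0, 0, 0, 0.68, 1.53, 0, 1],
    [0, 0, 0, 0.78, 1.93, 0, 1],
    [0, 0, 0, 0.85, 2.34, 0, 1],
    [0, 0, 0, 0.9, 2.76, 0, 1],
    [0, 0, 0, 0.91, 3.18, 0, 1]
  ]
}}

```text
time_s: 9.02
tcp_pos: [0.552, -0.0999, 0.0763]
ee_rot: [[0.809, -0.587, 0.0], [-0.587, -0.809, -0.0], [0.0, -0.0, -1.0]]
wrist_force: [1.0, 1.4, 3.2]
gripper_width: 0.005
gripper_force: 1.5
```

```bash
python3 - <<'E'
from h import *
print(sense()['tcp_pos'],sense()['wrist_force'])
c=capture('top')
b,ce,st=big(mask(c,"blue"));print(ce,st)
E
```

```text
[ 0.55202458 -0.09990343  0.07633471] [0.98051673 1.42462637 3.15411767]
[347.58617951 207.25814138] [ 325  191   51   36 1259]
```

Emit:
{"op": "arm_command", "data": {
  "deltas": [
    [0, 0, 0, -0.01, 0.42, 0, 1],
    [0, 0, 0, -0.06, 0.84, 0, 1],
    [0, 0, 0, -0.13, 1.25, 0, 1],
    [0, 0, 0, -0.23, 1.65, 0, 1],
    [0, 0, 0, -0.36, 2.05, 0, 1],
    [0, 0, 0, -0.52, 2.44, 0, 1],
    [0, 0, 0, -0.7, 2.82, 0, 1],
    [0, 0, 0, -0.91, 3.18, 0, 1]
  ]
}}

```text
time_s: 9.73
tcp_pos: [0.5259, -0.1201, 0.0764]
ee_rot: [[0.809, -0.587, 0.001], [-0.587, -0.809, -0.0], [0.001, -0.0, -1.0]]
wrist_force: [3.0, 1.2, 4.1]
gripper_width: 0.004
gripper_force: 1.4
```

Emit:
{"op": "arm_command", "data": {
  "deltas": [
    [0, 0, 0, -0.24, 0.35, 0, 1],
    [0, 0, 0, -0.49, 0.68, 0, 1],
    [0, 0, 0, -0.77, 0.99, 0, 1],
    [0, 0, 0, -1.08, 1.28, 0, 1],
    [0, 0, 0, -1.4, 1.55, 0, 1],
    [0, 0, 0, -1.73, 1.79, 0, 1],
    [0, 0, 0, -2.09, 2.02, 0, 1],
    [0, 0, 0, -2.46, 2.21, 0, 1]
  ]
}}

```text
time_s: 10.4
tcp_pos: [0.4928, -0.1234, 0.0763]
ee_rot: [[0.809, -0.587, 0.0], [-0.587, -0.809, -0.0], [0.0, -0.0, -1.0]]
wrist_force: [2.2, -1.1, 2.5]
gripper_width: 0.003
gripper_force: 1.6
```

```bash
python3 - <<'E'
from h import *
print(sense()['tcp_pos'],sense()['wrist_force'])
c=capture('top')
b,ce,st=big(mask(c,"blue"));print(ce,st)
E
```

```text
[ 0.49283629 -0.12336849  0.07631701] [ 2.20935969 -1.11676844  2.46922093]
[350.0617284  223.12345679] [338 220  29   7  81]
```

Emit:
{"op": "arm_command", "data": {
  "deltas": [
    [0, 0, 0, -0.38, 0.17, 0, 1],
    [0, 0, 0, -0.78, 0.32, 0, 1],
    [0, 0, 0, -1.18, 0.43, 0, 1],
    [0, 0, 0, -1.59, 0.52, 0, 1],
    [0, 0, 0, -2.0, 0.58, 0, 1],
    [0, 0, 0, -2.42, 0.61, 0, 1],
    [0, 0, 0, -2.84, 0.61, 0, 1],
    [0, 0, 0, -3.26, 0.58, 0, 1]
  ]
}}

```text
time_s: 11.12
tcp_pos: [0.4628, -0.1087, 0.0762]
ee_rot: [[0.809, -0.587, -0.0], [-0.587, -0.809, -0.0], [-0.0, 0.0, -1.0]]
wrist_force: [2.1, -1.0, 2.3]
gripper_width: 0.006
gripper_force: 1.6
```

Emit:
{"op": "arm_command", "data": {
  "deltas": [
    [0, 0, 0, -0.41, -0.06, 0, 1],
    [0, 0, 0, -0.82, -0.15, 0, 1],
    [0, 0, 0, -1.22, -0.26, 0, 1],
    [0, 0, 0, -1.62, -0.41, 0, 1],
    [0, 0, 0, -2.0, -0.58, 0, 1],
    [0, 0, 0, -2.37, -0.77, 0, 1],
    [0, 0, 0, -2.73, -1.0, 0, 1],
    [0, 0, 0, -3.06, -1.24, 0, 1]
  ]
}}

```text
time_s: 11.78
tcp_pos: [0.4452, -0.0805, 0.0761]
ee_rot: [[0.809, -0.587, -0.001], [-0.587, -0.809, -0.0], [-0.001, 0.001, -1.0]]
wrist_force: [1.4, -2.3, 3.8]
gripper_width: 0.007
gripper_force: 1.8
```

```bash
python3 - <<'E'
from h import *
print(sense()['tcp_pos'],sense()['wrist_force'])
c=capture('side')
b,ce,st=big(mask(c,"blue"));print(ce,st)
E
```

```text
[ 0.44520378 -0.08052998  0.07611715] [ 1.37246093 -2.34603541  3.83816591]
[331.76336746 225.43117179] [ 300  203   60   43 1758]
```

Now at 308° of the round. I'll finish the last 52° back to the red catch, then lift straight up.

Emit:
{"op": "arm_command", "data": {
  "deltas": [
    [0, 0, 0, -0.32, -0.27, 0, 1],
    [0, 0, 0, -0.63, -0.56, 0, 1],
    [0, 0, 0, -0.91, -0.87, 0, 1],
    [0, 0, 0, -1.16, -1.2, 0, 1],
    [0, 0, 0, -1.4, -1.55, 0, 1],
    [0, 0, 0, -1.61, -1.91, 0, 1],
    [0, 0, 0, -1.79, -2.29, 0, 1],
    [0, 0, 0, -1.95, -2.68, 0, 1]
  ]
}}

```text
time_s: 12.5
tcp_pos: [0.4455, -0.0473, 0.0761]
ee_rot: [[0.809, -0.587, -0.001], [-0.587, -0.809, -0.0], [-0.001, 0.001, -1.0]]
wrist_force: [-0.6, -2.4, 4.6]
gripper_width: 0.009
gripper_force: 1.8
```

Emit:
{"op": "arm_command", "data": {
  "deltas": [
    [0, 0, 0, -0.13, -0.4, 0, 1],
    [0, 0, 0, -0.23, -0.8, 0, 1],
    [0, 0, 0, -0.3, -1.21, 0, 1],
    [0, 0, 0, -0.35, -1.63, 0, 1],
    [0, 0, 0, -0.36, -2.05, 0, 1],
    [0, 0, 0, -0.36, -2.05, 0, 1]
  ]
}}

```text
time_s: 13.0
tcp_pos: [0.4554, -0.0282, 0.0762]
ee_rot: [[0.81, -0.587, 0.0], [-0.587, -0.81, 0.0], [-0.0, -0.001, -1.0]]
wrist_force: [-1.9, 1.3, 3.8]
gripper_width: 0.004
gripper_force: 1.7
```

Emit:
{"op": "arm_command", "data": {
  "deltas": [
    [0, 0, 0, 0, 0, -0.2, 1],
    [0, 0, 0, 0, 0, -0.6, 1],
    [0, 0, 0, 0, 0, -1.5, 1],
    [0, 0, 0, 0, 0, -3, 1],
    [0, 0, 0, 0, 0, -6, 1],
    [0, 0, 0, 0, 0, -9, 1],
    [0, 0, 0, 0, 0, -12, 1],
    [0, 0, 0, 0, 0, -14, 1]
  ]
}}

```text
time_s: 13.67
tcp_pos: [0.456, -0.029, 0.2201]
ee_rot: [[0.809, -0.587, 0.005], [-0.587, -0.809, 0.001], [0.004, -0.004, -1.0]]
wrist_force: [0.8, -0.8, -0.2]
gripper_width: 0.003
gripper_force: 0.0
```

Emit:
{"op": "arm_command", "data": {
  "deltas": [
    [0, 0, 0, -2, 0, -1, 1],
    [0, 0, 0, -4, 0, -1, 1],
    [0, 0, 0, -4, 0, -1, 1],
    [0, 0, 0, -4, 0, -1, 1]
  ]
}}

```text
time_s: 14.0
tcp_pos: [0.4223, -0.0053, 0.2272]
ee_rot: [[0.81, -0.586, 0.002], [-0.586, -0.81, 0.001], [0.001, -0.002, -1.0]]
wrist_force: [0.3, 0.1, -0.9]
gripper_width: 0.005
gripper_force: 0.0
```

```bash
python3 - <<'E'
from h import *
print(sense()['tcp_pos'],sense()['wrist_force'])
for n in('top','side','wrist'):
    c=capture(n);b,ce,st=big(mask(c,"blue"));print(n,ce,st)
    ys,xs=np.nonzero(b);o,r=circ(plane(c,cv2.convexHull(np.c_[xs,ys].astype(np.int32))[:,0].astype(float),.058));print(o,r)
    x,y,w,h=st[:4]
    if n=='wrist': cv2.imwrite('pics/w3.png',c['pixels'])
    if n=='side': cv2.imwrite('pics/s3.png',cv2.resize(c['pixels'][y-15:y+h+25,x-15:x+w+15],None,fx=7,fy=7,interpolation=cv2.INTER_CUBIC)[:600])
E
```

```text
[ 0.42227157 -0.00526834  0.22719874] [ 0.25331138  0.07696343 -0.93577886]
top [351.50030432 197.73341449] [ 324  176   52   50 1643]
[ 0.50169462 -0.06711827] 0.06717045703442048
side [329.27935223 224.40637652] [ 300  204   60   42 1976]
[ 0.50086892 -0.07320722] 0.06832154533935762
wrist [319.76073011  79.60689293] [  248     3   145   154 17148]
[ 0.50374912 -0.06512391] 0.06758180390763263
```

View pics/w3.png

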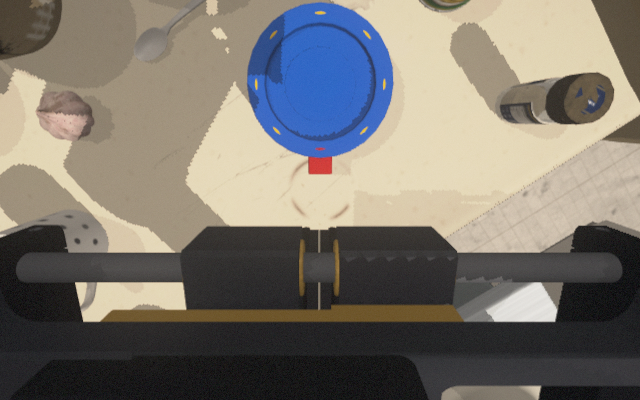

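View pics/s3.png

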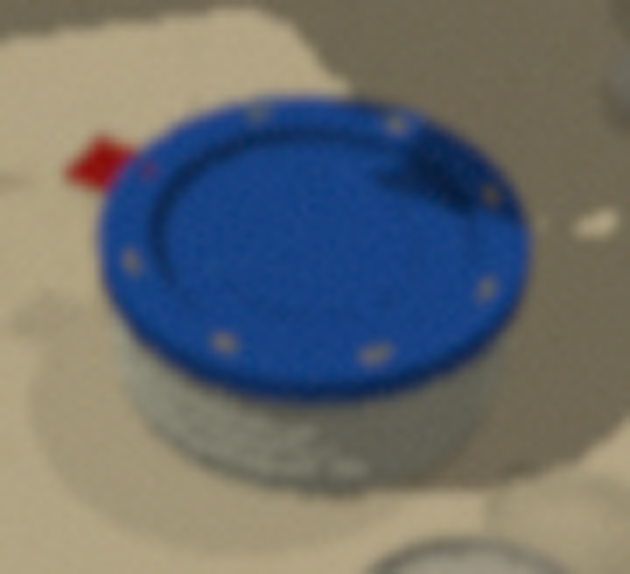

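Both views show all eight catches down to small, equal crowns: the seven yellow ones around the rim and the red one at (320,149) in the wrist view. The lid centre is unchanged to within about 0.5 mm.

```bash
python3 -c "
from station import *
print(finish_job())"
```

```text
the job is handed in; nothing more can be done
None
```

I pressed all eight catches down in one clockwise round starting from the red one, in 14 s. The final pictures show them all home and the tub still in place, and the job is handed in.

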